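# Set the hook rail's stop collar on the flat and tighten it

### The arm

A 7-joint arm with a two-finger parallel gripper is mounted at the origin on a cart in front of the work surface, level with it; the furniture and walls round the work are solid. World frame = base frame: x ahead of the robot, y to its left, z up, the work surface at z = 0. Lengths are in m, angles in rad, forces in N, time in s.
With the tool pointing down it reaches from about 0.4 to 0.875 m from the base axis. Payload 19.3 kg.
Tool frame: the origin (TCP) lies midway between the tips of the shut fingers; the grasp point (between the pads) lies 19 mm behind it; z points along the fingers, y is the line along which they close (so a half turn about z gives the same grasp; the last joint's range is limited). The gripper opens to 85 mm and grips with 20 to 120 N. Pads are 22 mm wide; open, the fingers measure 114 mm over their backs; the gripper's body (76 mm by 85 mm) begins 54 mm behind the grasp point. The pads swing forward as they close: fully open they stand 13 mm farther back than shut.
Start: joints at [-0.752, 0.521, -0.036, 1.599, 0.021, 1.021, -0.113], TCP at [0.485, 0.394, 0.204] pointing down, gripper open.
Joint ranges: [-2.91, 2.91], [-0.3, 2.13], [-1.5, 1.42], [0.17, 2.43], [-1.26, 4.41], [0.16, 1.93], [-2.52, 2.52]. Speed limits (rad/s): [1.89, 1.89, 2.39, 2.39, 3.01, 3.01, 3.01].

### API

Orientations are given as [roll, pitch, yaw] about the fixed x, y, z axes, in that order (R = Rz(yaw) Ry(pitch) Rx(roll)).
In Python, from workcell import * gives the robot as it stands.
- The arm moves only by the shell command python3 -m creep 'ROWS' [FORCE]. ROWS is JSON, a list that holds one entry, the list of rows, each a list of 7 numbers: the closure, from -1 (fully open) to 1 (shut), then the shift along the tool's x, y, z in m, then the turn, a rotation vector about the tool's x, y, z in degrees. A call has 1 to 10 rows; each row shifts and turns the commanded pose from where the row before left it, along the tool's axes as they then stand; what a row does not reach is not made up. A row lasts 1/10 s, in which the tool goes at most 50 mm and 8.59 degrees, less where a joint would pass 70% of its speed; a pose out of reach is approached as far as the arm can. A call is refused whole if a number of a shift passes 0.05 or a number of a turn 8.59, either way. A call with a gripper value outside its range is refused whole. The fingers move at their own pace and stop on an object; FORCE is the grip in N (left out, the last holds). Time passes only in rows, so rows that do not move let the fingers close. It gives the time, the measured TCP pose, the force, the opening and the grip force at its end, in the units of the state.
- observe(): the state, without advancing time (a new reading comes with each control period).
- grab_frame(name): name is "scene" or "top"; returns a dict with "image" (384x512x3 uint8, red, green, blue), "range_z" (384x512 float32, m along the optical axis (not along the pixel's ray), 0 where there is no reading), "fx", "fy", "cx", "cy" (pixels), "k1" (the pictures are not rectified: a ray, as slopes to the right and down, at radius r is drawn at 1 + k1 r^2 times it, then the intrinsics apply), "R" (3x3) and "t" (3): a world point X has camera coordinates R X + t. Camera axes: x right, y down, z forward; pixel columns grow to the right and rows downward; lengths in m; the calibration is good to about 2 mm. A picture is of the moment at which its call begins.
- job_done(): hands the job in; it is judged then, once.
Trained networks look in a picture, given as the dict that the camera call returned (one of the last four; its "shot" number tells which), for a name from the list of things; names that differ only in an ending like _2 or _b are one class to them, and where a whole thing is asked for, a point or a joint stands for the part that bears it (a point fixed in the world has none). Each returns a list of dicts, best first, with "confidence" (0 to 1); they miss things now and then, are a little off and sometimes report something else, mostly with a low value. They report only what shows in the picture. A call takes as long as a camera call.
- find_in(picture, thing): "extent" ([centre column, centre row, width, height] in pixels, round what is visible of it).
- outline_of(picture, thing): "region" (384x512 bool, what is visible of it) and "extent" ([centre column, centre row, width, height] in pixels, round what is visible of it).
- tip_of(picture, thing): "position" ([column, row] in pixels: a listed point, or the origin of a listed thing).
The state is a dict: "clock": time; "qpos": joint angles; "qd": joint speeds; "joint_efforts": joint torques, N m; "position": TCP position; "tool_rot": TCP orientation; "force": force on the tool from outside, world axes, zero at the start; "moment": the same for the moment, N m; "grip_width": finger opening in m; "finger_force": force on a finger pad.
Only numpy, scipy, OpenCV 4.12 (cv2) and the standard library are available. Lean on these libraries where they do the work, as an engineer would, in place of code of your own. Each camera call takes 0.05 s, during which the arm holds its last target. There are 200 camera calls.

### The job

The stop collar on the hook rail is loose. Swing it round the bar until its thumbscrew points squarely at the flat machined along the bar, and only then turn the thumbscrew clockwise (seen from its head) until it stops. Let go, and leave the things round the rail where they are.

Things in the scene. Friction and masses are not known exactly. Their poses are not given: they have to be found in the camera images.
- rail_stand: Hook rail, fixed to the worktop. Origin on the worktop under the collar. Wooden foot 150x240x14 mm; level aluminium bar along y, axis 150 mm up, ending free 65 mm to +y of the collar; dark steel post at y = -170 mm, 40 mm wide head round the bar; two thin S-hooks hang on the bar at y = -115 and -137 mm. Its -x side faces the robot.
- flat (a point): Point on the flat of the bar at the collar's middle, 8 mm from the bar's axis. The bar is round, 24 mm across, with one 18 mm wide flat along its whole length (D section at the free end). z: outward normal of the flat; y: along the bar to its free end. The normal leans 0.38 to 0.72 rad from vertical toward the rail's -x side. The bar cannot be turned by hand.
- collar_centre (a point): Centre of the dark steel stop collar, on the bar's axis; 44 mm across, 18 mm long, with a 16 mm wide boss ending 26 mm from the axis. z points out along the thumbscrew, y along the bar to its free end. The screw faces the flat when this z agrees with the z of the flat.
- collar (a joint): Angle of the collar round the bar, rad: 0 with the thumbscrew straight up, growing as it swings toward the rail's -x (robot's) side; starts at -0.28 to 0.02, range -0.6 to 1.3. Turns stiffly (0.12 N m, 2.5 N at the screw head), stays where left, cannot slide along the bar.
- screw_head (a point): Grip point in the black thumbscrew head, 50 mm from the bar's axis. The head is a paddle 12 mm thick (this frame's x), 36 mm wide (y), 26 mm tall, from 34 to 60 mm from the axis; z is the screw's axis, outward. It stands at 0.6 rad to the bar when joint screw is 0 and lies along the bar at 0.6.
- screw (a joint): Angle of the thumbscrew about its own axis, rad: 0 to 0.25 at the start (loose), growing clockwise as seen from outside, looking at the head; hard stop at 1.2 = tight. Friction 0.06 N m, stays where left, does not move along its axis.
- cup: Bystander: striped espresso cup, 60x84x49 mm, stands loose on the worktop behind the rail. Origin at its underside.
- jar: Bystander: spice jar with a light lid, 43 mm across, 85 mm tall, stands loose behind the rail. Origin at the centre of its underside.
- apple: Bystander: red apple, 77 mm across, 73 mm tall, lies to the right of the rail, beyond its post. Origin at its underside.

How it is judged:
By the outcome, as a careful person would: the job done as asked, in the order asked, and still so for the second after the job is handed in, with the robot touching nothing.
It also fails if it takes over 38 s, if anything falls off the work surface, if the arm or the gripper's body presses on something with over 40 N, if the wrist force passes 120 N, or if a joint passes its speed limit or range.

## Working session

There is one attempt and no reset: what is moved stays moved. The work goes in short steps, Python scripts to look and compute and a shell command to move; the robot and the scene stay as the last step left them, time stands still between calls to the robot, and variables do not carry over. Pictures are saved under pics/ and viewed, at most 10 in all, crops included, and the job is handed in when it is done.

```bash
mkdir -p pics
cat > h.py <<'E'
from workcell import *
import numpy as np, cv2
from scipy.spatial.transform import Rotation as Ro
def K(f): return np.array([[f['fx'],0,f['cx']],[0,f['fy'],f['cy']],[0,0,1.]])
def ray(f,px):
    u=cv2.undistortPoints(np.array([[px]],float),K(f),np.array([f['k1'],0,0,0,0.]))[0,0]
    return np.array([u[0],u[1],1.])
def world(f,px,z): return np.array(f['R']).T@(ray(f,px)*z-np.array(f['t']))
def proj(f,X):
    R=np.array(f['R']);r,_=cv2.Rodrigues(R)
    return cv2.projectPoints(np.array(X,float).reshape(-1,1,3),r,np.array(f['t'],float),K(f),np.array([f['k1'],0,0,0,0.]))[0][:,0]
def cloud(f,mask=None):
    v,u=np.where((f['range_z']>0)&(mask if mask is not None else True))
    p=cv2.undistortPoints(np.stack([u,v],1).astype(float)[:,None],K(f),np.array([f['k1'],0,0,0,0.]))[:,0]
    z=f['range_z'][v,u][:,None]
    return (np.hstack([p,np.ones_like(z)])*z-np.array(f['t']))@np.array(f['R'])
def tri(fs,ps):
    A=[];b=[]
    for f,p in zip(fs,ps):
        R=np.array(f['R']);d=R.T@ray(f,p);d/=np.linalg.norm(d);c=-R.T@np.array(f['t']);P=np.eye(3)-np.outer(d,d)
        A.append(P);b.append(P@c)
    X=np.linalg.lstsq(np.vstack(A),np.hstack(b),rcond=None)[0]
    return X,[np.linalg.norm(a@X-bb) for a,bb in zip(A,b)]
E
python3 - <<'E'
from h import *
np.set_printoptions(precision=4,suppress=True)
s=observe();print(s)
fs=[grab_frame(n) for n in("scene","top")]
for f,n in zip(fs,("scene","top")):
    cv2.imwrite(f'pics/{n}0.png',cv2.cvtColor(f['image'],cv2.COLOR_RGB2BGR))
    print(n,'cam',-np.array(f['R']).T@np.array(f['t']),'fwd',np.array(f['R'])[2],f['fx'])
for th in("rail_stand","flat","collar_centre","screw_head","cup","jar","apple"):
    ps=[]
    for f in fs:
        r=tip_of(f,th)
        print(th,[(np.round(q['position'],1),round(q['confidence'],2)) for q in r[:2]])
        ps.append(r[0]['position'] if r else None)
    if all(p is not None for p in ps): print('  tri',tri(fs,ps))
for f in fs:
  for th in("screw_head","collar_centre"):
    r=outline_of(f,th)
    if r:
        c=cloud(f,r[0]['region']);print(th,r[0]['confidence'],r[0]['extent'],np.median(c,0),np.percentile(c,5,axis=0),np.percentile(c,95,axis=0))
E
```

```text
{'clock': 0.0, 'qpos': array([-0.7522,  0.522 , -0.0363,  1.6   ,  0.0212,  1.0211, -0.1128]), 'qd': array([ 0.0005,  0.0006,  0.0001,  0.0006,  0.0009, -0.0001,  0.0004]), 'joint_efforts': array([  0.0019, -92.7084,   1.9809, -36.9924,   0.018 ,   0.0082,
        -0.    ]), 'position': array([0.4849, 0.3937, 0.2033]), 'tool_rot': array([-3.1404,  0.0001,  2.2528]), 'force': array([-0.3494,  0.0843,  0.1146]), 'moment': array([ 0.0319,  0.0185, -0.0906]), 'finger_force': 0.0, 'grip_width': 0.08513618847390547}
scene cam [0.316  0.1031 0.8362] fwd [ 0.4094 -0.3602 -0.8382] 394.95626548952475
top cam [ 0.4961 -0.1901  0.9613] fwd [ 0.169  -0.0294 -0.9852] 387.3780300313805
rail_stand [(array([208.5, 261.5]), 0.55)]
rail_stand [(array([193.4, 194.1]), 0.7)]
  tri (array([ 0.6588, -0.0611, -0.0174]), [np.float64(0.0019543964794678814), np.float64(0.001954396479467264)])
flat [(array([206.8, 231.2]), 0.94)]
flat [(array([178.7, 185.2]), 0.96)]
  tri (array([ 0.6425, -0.0576,  0.1657]), [np.float64(0.004140809274065381), np.float64(0.004140809274065568)])
collar_centre [(array([203.7, 229.
[... 779 characters left out ...]
.00577069208081906)])
apple [(array([296.5, 203.2]), 0.78)]
apple [(array([293.8, 203.4]), 0.62)]
  tri (array([ 0.6308, -0.3132,  0.0133]), [np.float64(0.0032559062696468385), np.float64(0.003255906269646239)])
screw_head 0.67 [199.2, 218.4, 16.5, 27.4] [ 0.6609 -0.0588  0.2021] [ 0.6529 -0.0749  0.1837] [ 0.6747 -0.0435  0.21  ]
collar_centre 0.87 [201.7, 223.6, 25.7, 37.1] [ 0.6538 -0.0576  0.1763] [ 0.6313 -0.0728  0.1473] [ 0.6699 -0.0455  0.2092]
screw_head 0.69 [178.7, 174.0, 22.5, 15.0] [ 0.6623 -0.0624  0.2038] [ 0.6531 -0.0761  0.1837] [ 0.6753 -0.047   0.2102]
collar_centre 0.9 [179.2, 182.4, 15.0, 29.9] [ 0.655  -0.0619  0.1861] [ 0.632  -0.0737  0.1565] [ 0.6694 -0.0487  0.2094]
```

Run:
```python
from h import *
np.set_printoptions(precision=4,suppress=True)
a=[cv2.resize(cv2.imread(f'pics/{n}0.png')[y:y+150,x:x+200],(800,600),interpolation=cv2.INTER_CUBIC) for n,x,y in(("scene",120,130),("top",110,100))]
cv2.imwrite('pics/c0.png',cv2.resize(np.vstack(a),(400,600)) if 0 else cv2.resize(np.hstack(a),(800,300)))
cv2.imwrite('pics/c1.png',a[1])
fs=[grab_frame(n) for n in("scene","top")]
np.save('/tmp/cl.npy',np.vstack([cloud(f) for f in fs]))
for f in fs:
    c=cloud(f)
    m=(abs(c[:,0]-.65)<.08)&(c[:,1]>-.2)&(c[:,1]<.05)&(c[:,2]>.15)&(c[:,2]<.175)
    p=c[m]; 
    # bar
    q=p[:,:2]; o=(q[:,1]>-.035)|((q[:,1]<-.09)&(q[:,1]>-.15)); q=q[o];pz=p[o]
    vx,vy,x0,y0=cv2.fitLine(q.astype(np.float32),cv2.DIST_HUBER,0,.005,.005).ravel()
    print('bar dir yaw of +y axis:',np.arctan2(-vx*np.sign(vy),abs(vy)),'pt',x0,y0,len(q), 'x at collar',x0+vx/vy*(-.06-y0))
    d=np.array([vx,vy])*np.sign(vy); n=np.array([d[1],-d[0]])
    off=(pz[:,:2]-[x0,y0])@n
    # section profile: all bar points
    t=(c[:,:2]-[x0,y0])@d; off=(c[:,:2]-[x0,y0])@n
    k=(abs(off)<.03)&(c[:,2]>.12)&(c[:,2]<.17)&(((t-(np.array([.0,-.06])-[x0,y0])@d)>.03*0-10))
    tt=t-(-.06-y0)*d[1]
    k&=((tt>.02)&(tt<.06))|((tt<-.03)&(tt>-.09))
    for b in np.arange(-.02,.02,.003):
        kk=k&(off>=b)&(off<b+.003)
        if kk.sum()>3: print(round(b+.0015,4),np.median(c[kk,2]),kk.sum())
    k2=(abs(off)<.03)&(c[:,2]>.13)&(c[:,2]<.17); print('end t',np.percentile(t[k2],99.5),'y end',y0+np.percentile(t[k2],99.5)*d[1])
```

```text
bar dir yaw of +y axis: -0.011967376 pt 0.6495023 -0.06270128 595 x at collar 0.6495346
-0.0095 0.15113782257356842 71
-0.0065 0.15299758323586604 96
-0.0035 0.1555455643773872 100
-0.0005 0.15796725081162827 95
0.0025 0.1603917759485304 99
0.0055 0.16202296039638533 69
0.0085 0.16078363649446553 48
0.0115 0.15858113539377586 25
end t 0.06877898733074238 y end 0.0060727863398399445
bar dir yaw of +y axis: -0.010430054 pt 0.6507419 -0.0569474 539 x at collar 0.65071005
-0.0125 0.14981999449695554 14
-0.0095 0.15211102793792436 78
-0.0065 0.15416356378978896 71
-0.0035 0.15718025804090524 83
-0.0005 0.15908154944438432 75
0.0025 0.16065604121254667 70
0.0055 0.1609091013554098 59
0.0085 0.15901504463032715 52
0.0115 0.1551156626467695 31
end t 0.06062333227396494 y end 0.0036726342795917327
```

View pics/c0.png

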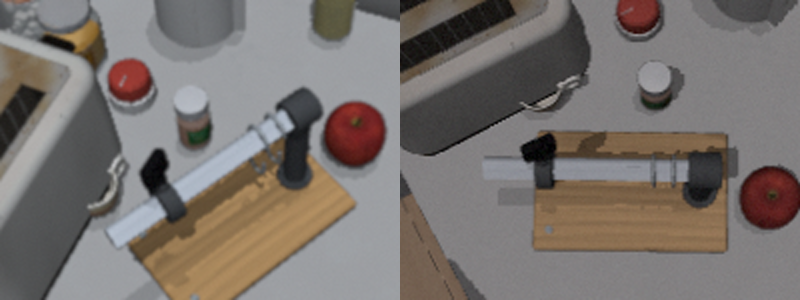

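View pics/c1.png

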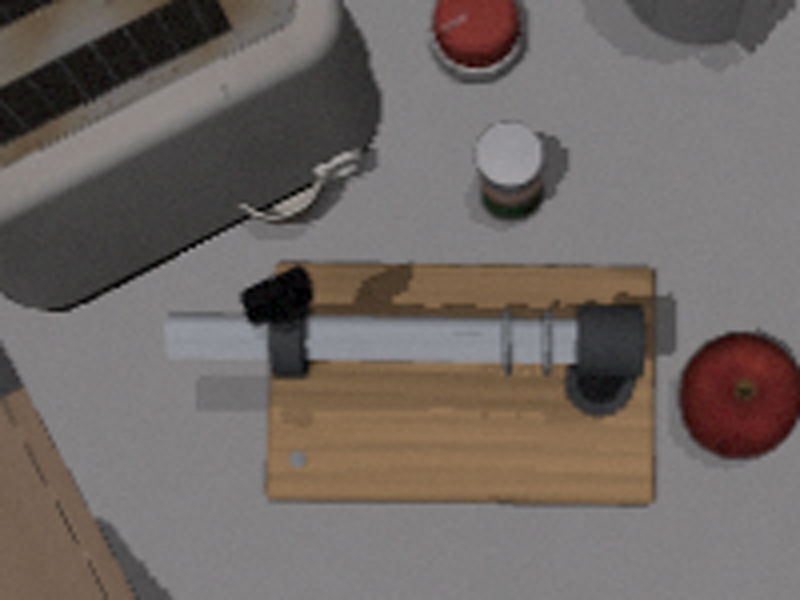

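Collar at about (179,183) in the top frame, with the paddle leaning to the back side and its right end further back. A toaster stands behind-left. Next I'll fit the paddle, the flat, and the toaster clearance.

Run:
```python
from h import *
from scipy.optimize import least_squares
np.set_printoptions(precision=4,suppress=True)
fs=[grab_frame(n) for n in("scene","top")]
d=np.array([.0112,.99994,0]);n=np.array([.99994,-.0112,0]);O=np.array([.6505,-.060,.150])
for f in fs:
    c=cloud(f);l=(c-O)@np.stack([n,d,[0,0,1]],1)
    k=(abs(l[:,0])<.025)&(abs(l[:,2])<.016)&(((l[:,1]>.016)&(l[:,1]<.055))|((l[:,1]<-.035)&(l[:,1]>-.09)))&(l[:,2]>-.002)
    p=l[k]
    def res(v):
        x=p[:,0]-v[0];z=p[:,2]-v[1];a=v[2]
        return np.maximum(np.hypot(x,z)-.012,(-x*np.sin(a)+z*np.cos(a))-.008)
    r=least_squares(res,[0,0,.55],loss='huber',f_scale=.001)
    r2=[]
    for lo in (-.09,-.06,.016):
        pp=p; p=p[(p[:,1]>lo)&(p[:,1]<lo+.035)]; r2.append(least_squares(res,[0,0,.55],loss='huber',f_scale=.001).x); p=pp
    print('flat fit dx,dz,a',r.x,'rms',np.sqrt(np.mean(r.fun**2)),len(p),*r2)
    # tips
    k=(np.abs(l[:,1])<.024)&(abs(l[:,0]-.012)<.03)&(l[:,2]>.036)&(l[:,2]<.075)
    h=l[k];print('head pts',len(h),'min/max',h.min(0),h.max(0))
    t=h[h[:,2]>np.percentile(h[:,2],90)-.006]
    mr=cv2.minAreaRect((t[:,:2]*1000).astype(np.float32));print('top rect (n,d)mm',mr)
    print('pca',np.linalg.eigh(np.cov(t[:,:2].T))[1][:,1], 'plane n',np.linalg.svd(t-t.mean(0))[2][2],t.mean(0))
    # head model fit: box
    def box(v):
        a,s=v[0],v[1]; x=h[:,0]-v[2]; y=h[:,1]-v[3]; z=h[:,2]
        r=-x*np.sin(a)+z*np.cos(a); e=x*np.cos(a)+z*np.sin(a)
        ps=.6-s  # width dir = (-sin ps, cos ps) in (e,y)
        w=-e*np.sin(ps)+y*np.cos(ps); u=e*np.cos(ps)+y*np.sin(ps)
        q=np.stack([abs(u)-.006,abs(w)-.018,abs(r-.047)-.013],1)
        return np.hstack([np.linalg.norm(np.maximum(q,0),axis=1)+np.minimum(q.max(1),0),np.array([v[2],v[3]])*.5*np.sqrt(len(h))*.3])
    for fixed in (r.x[0],):
        rr=min((least_squares(box,[a0,s0,fixed,0],loss='huber',f_scale=.001) for a0 in(-.25,-.1) for s0 in(0,.2)),key=lambda q:q.cost)
        print('head fit a,s,x0,y0',rr.x,np.sqrt(np.mean(rr.fun**2)))
    print('tall pts: ')
    k=(c[:,2]>.17)&(c[:,0]>.5)&(c[:,0]<1)&(abs(c[:,1])<.3)&((abs(l[:,0])>.05)|(l[:,1]>.03))
    q=c[k]; m=q[:,1]<.05
    for y in np.arange(-.2,.2,.05):
        kk=(q[:,1]>y)&(q[:,1]<y+.05)
        if kk.sum(): print(round(y,2),'xmin',q[kk,0].min().round(3),'zmax',q[kk,2].max().round(3),kk.sum())
```

```text
flat fit dx,dz,a [0.0018 0.0005 0.6966] rms 0.0011332756477607626 557 [0.0016 0.0004 0.6605] [0.0018 0.0006 0.6942] [0.0019 0.0006 0.6992]
head pts 213 min/max [ 0.0002 -0.0164  0.036 ] [0.0269 0.018  0.0619]
top rect (n,d)mm ((15.700849533081055, 0.9444007873535156), (12.084718704223633, 35.31200408935547), 26.869009017944336)
pca [-0.4709  0.8822] plane n [-0.1456 -0.1469  0.9784] [0.014  0.0023 0.0572]
head fit a,s,x0,y0 [-0.2864  0.1256  0.0013  0.0006] 0.0008201834235632442
tall pts: 
-0.1 xmin 0.782 zmax 0.193 456
-0.05 xmin 0.756 zmax 0.193 1436
-0.0 xmin 0.729 zmax 0.193 1490
0.05 xmin 0.703 zmax 0.193 1712
0.1 xmin 0.699 zmax 0.216 2647
0.15 xmin 0.728 zmax 0.216 1809
flat fit dx,dz,a [ 0.0007 -0.0001  0.6659] rms 0.0011698555251104098 497 [ 0.0004 -0.      0.6818] [ 0.0006 -0.0003  0.6415] [0.0014 0.0001 0.6369]
head pts 177 min/max [-0.0004 -0.018   0.0363] [0.0274 0.0165 0.063 ]
top rect (n,d)mm ((15.190635681152344, -1.3302288055419922), (13.10179615020752, 35.3795280456543), 28.216581344604492)
pca [-0.4812  0.8766] plane n [-0.0633 -0.1331  0.9891] [ 0.0146 -0.0006  0.0573]
head fit a,s,x0,y0 [-0.285   0.138   0.0004 -0.0004] 0.001013212571078394
tall pts: 
-0.1 xmin 0.782 zmax 0.193 617
-0.05 xmin 0.756 zmax 0.193 1523
-0.0 xmin 0.729 zmax 0.194 1312
0.05 xmin 0.703 zmax 0.192 1427
0.1 xmin 0.7 zmax 0.215 2056
0.15 xmin 0.737 zmax 0.215 1329
```

```bash
cat >> h.py <<'E'
d=np.array([.0112,.99994,0]);n=np.array([.99994,-.0112,0]);ez=np.array([0,0,1.]);AX=np.array([.6517,-.060,.1502])
def goal(a,s,r):
    z=-np.sin(a)*n+np.cos(a)*ez; e=np.cos(a)*n+np.sin(a)*ez; ps=.6-s
    w=-e*np.sin(ps)+d*np.cos(ps)
    return AX+r*z, np.stack([w,np.cross(-z,w),-z],1)
def cur():
    s=observe();return s,np.array(s['position']),Ro.from_euler('xyz',s['tool_rot']).as_matrix()
def rel(a,s,r):
    st,p,R=cur();P,G=goal(a,s,r)
    print('t',round(st['clock'],2),'turn first (deg)',np.round(np.degrees(Ro.from_matrix(R.T@G).as_rotvec()),2),'shift mm in goal frame',np.round(G.T@(P-p)*1000,1),'in cur frame',np.round(R.T@(P-p)*1000,1),'pos',np.round(p,4),'q',np.round(st['qpos'],2))
E
python3 -c "
from h import *
rel(-.283,.131,.11)
f=grab_frame('top');c=cloud(f)
for lo,hi in((-.085,-.035),(.016,.055)):
  l=(c-AX)@np.stack([n,d,ez],1)
  for m in(.0055,.0075):
    k=(l[:,1]>lo)&(l[:,1]<hi)&(abs(l[:,2])<.02)&(abs(l[:,0])<.02)
    w=l[:,0]*np.cos(.66)+l[:,2]*np.sin(.66); p=l[k&(abs(w)<m)]
    v=np.linalg.svd(p-p.mean(0))[2][2];v*=np.sign(v[2]);print('flat',np.arctan2(-v[0],v[2]),v,len(p))
"
```

```text
t 1.2 turn first (deg) [13.58  8.92 12.76] shift mm in goal frame [-484.5  -44.  -106.4] in cur frame [-477.  -133.2  -51.9] pos [0.4852 0.394  0.2039] q [-0.75  0.52 -0.04  1.6   0.02  1.02 -0.11]
flat 0.6829761052631601 [-6.31104320e-01 -4.13677269e-04  7.75697857e-01] 110
flat 0.6639592169422868 [-0.61623749 -0.00273321  0.78755564] 150
flat 0.7160325624074896 [-0.65627064  0.01960089  0.75427094] 84
flat 0.6847466198977133 [-0.63247239  0.00371947  0.77457397] 117
```

```bash
python3 -m creep '[[[-1,0,0,-0.035,4.53,2.97,4.25],[-1,0,0,-0.035,4.53,2.97,4.25],[-1,0,0,-0.035,4.53,2.97,4.25],[-1,-0.04,-0.004,0,0,0,0],[-1,-0.04,-0.004,0,0,0,0],[-1,-0.04,-0.004,0,0,0,0],[-1,-0.04,-0.004,0,0,0,0],[-1,-0.04,-0.004,0,0,0,0],[-1,-0.04,-0.004,0,0,0,0],[-1,-0.04,-0.004,0,0,0,0]]]' 40; python3 -c "
from h import *
rel(-.283,.131,.11)"
```

```text
clock: 2.25
position: [0.5901, 0.1292, 0.2797]
tool_rot: [-2.888, -0.126, 2.013]
force: [0.3, -0.3, -0.5]
grip_width: 0.0854
finger_force: 0.0
t 2.25 turn first (deg) [-0.    0.01  0.01] shift mm in goal frame [-212.2    1.6   -3.4] in cur frame [-212.2    1.6   -3.4] pos [0.5901 0.1292 0.2797] q [-0.3   0.6   0.05  1.3  -0.1   1.51  0.23]
```

```bash
python3 -m creep '[[[-1,-0.035,0,0,0,0,0],[-1,-0.035,0,0,0,0,0],[-1,-0.035,0,0,0,0,0],[-1,-0.035,0,0,0,0,0],[-1,-0.03,0,0,0,0,0],[-1,-0.015,0,0,0,0,0],[-1,0,0,0,0,0,0],[-1,0,0,0,0,0,0]]]'; python3 -c "
from h import *
rel(-.283,.131,.032)
f=grab_frame('top');g=grab_frame('scene')
a=[cv2.resize(cv2.cvtColor(x['image'],cv2.COLOR_RGB2BGR)[c:c+120,b:b+110],(400,436),interpolation=cv2.INTER_CUBIC) for x,b,c in((f,125,120),(g,150,160))]
cv2.imwrite('pics/p1.png',np.hstack(a))"
```

```text
clock: 3.05
position: [0.668, -0.034, 0.2564]
tool_rot: [-2.888, -0.127, 2.013]
force: [-0.0, -0.5, 0.1]
grip_width: 0.0853
finger_force: 0.0
t 3.05 turn first (deg) [-0.   -0.02  0.05] shift mm in goal frame [-29.8   0.9  74.5] in cur frame [-29.8   0.9  74.5] pos [ 0.668  -0.034   0.2564] q [-0.08  0.75  0.09  1.09 -0.07  1.58  0.47]
```

View pics/p1.png

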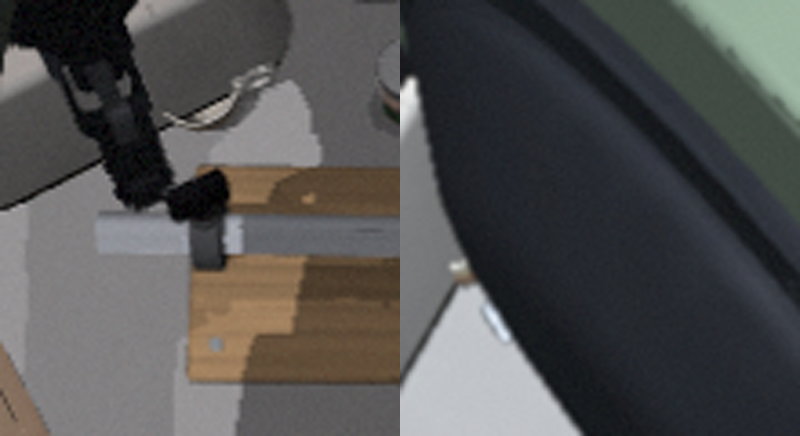

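The top view shows the gripper about 30 mm short of the paddle, which is at (200,195) in the crop. The scene camera is blocked by the arm. I'll shift across, then descend.

```bash
python3 -m creep '[[[-1,-0.015,0,0,0,0,0],[-1,-0.015,0.001,0,0,0,0],[-1,0,0,0.02,0,0,0],[-1,0,0,0.02,0,0,0],[-1,0,0,0.02,0,0,0],[-1,0,0,0.014,0,0,0],[-1,0,0,0,0,0,0],[-1,0,0,0,0,0,0]]]'; python3 -c "
from h import *
rel(-.283,.131,.032)"
```

```text
clock: 3.95
position: [0.6616, -0.0618, 0.1818]
tool_rot: [-2.888, -0.126, 2.012]
force: [0.3, -0.3, 0.6]
grip_width: 0.0854
finger_force: 0.0
t 3.95 turn first (deg) [ 0.    0.02 -0.02] shift mm in goal frame [1.8 0.2 1.1] in cur frame [1.8 0.2 1.1] pos [ 0.6616 -0.0618  0.1818] q [-0.04  0.79  0.09  1.2  -0.06  1.43  0.5 ]
```

```bash
python3 -m creep '[[[0.5,0.002,0,0,0,0,0],[1,0,0,0,0,0,0],[1,0,0,0,0,0,0],[1,0,0,0,0,0,0],[1,0,0,0,0,0,0],[1,0,0,0,0,0,0],[1,0,0,0,0,0,0],[1,0,0,0,0,0,0]]]' 40; python3 -c "
from h import *
rel(-.283,.131,.032);s=observe();print(s['force'],s['moment'],s['grip_width'])
bt=cur()[2].T@d;print('bar in tool',bt)"
```

```text
clock: 4.75
position: [0.6607, -0.0594, 0.182]
tool_rot: [-2.889, -0.126, 2.013]
force: [4.6, 2.2, 5.7]
grip_width: 0.0003
finger_force: 3.1
t 4.75 turn first (deg) [0.06 0.03 0.02] shift mm in goal frame [-0.8 -0.1  1.1] in cur frame [-0.8 -0.1  1.1] pos [ 0.6607 -0.0594  0.182 ] q [-0.04  0.79  0.09  1.21 -0.06  1.43  0.5 ]
[4.61268417 2.15407825 5.68036014] [ 0.26737569 -0.85765178 -0.0376657 ] 0.0003151089824288692
bar in tool [ 8.91896533e-01  4.52245517e-01 -1.02304300e-04]
```

```bash
python3 -c "
from h import *
f=grab_frame('top');g=grab_frame('scene')
a=[cv2.resize(cv2.cvtColor(x['image'],cv2.COLOR_RGB2BGR)[c:c+120,b:b+110],(400,436),interpolation=cv2.INTER_CUBIC) for x,b,c in((f,125,120),(g,150,160))]
cv2.imwrite('pics/p2.png',np.hstack(a))
print(proj(f,[cur()[1]]),proj(g,[cur()[1]]))"
```

```text
[[179.68936324 176.66924798]] [[199.02200745 219.34741099]]
```

View pics/p2.png

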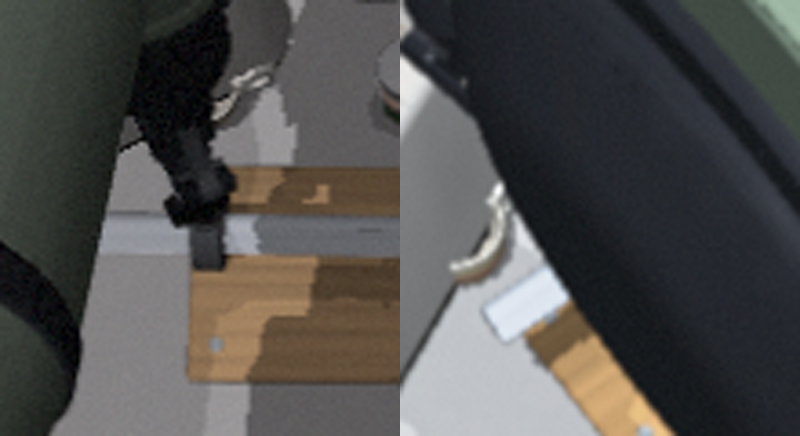

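The picture seems to show the fingers at the paddle, around (200,190), but the opening reads zero. I'll look closer before moving.

```bash
python3 -m creep '[[[1,0,0,0,0,0,0],[1,0,0,0,0,0,0]]]' 40; python3 -c "
from h import *
np.set_printoptions(precision=4,suppress=True)
f=grab_frame('top')
im=cv2.convertScaleAbs(cv2.cvtColor(f['image'],cv2.COLOR_RGB2BGR)[145:205,140:220],alpha=2.2,beta=20)
cv2.imwrite('pics/p3.png',cv2.resize(im,(800,600),interpolation=cv2.INTER_CUBIC))
for t in('screw_head','collar_centre'):
  for q in outline_of(f,t)[:2]:
    c=cloud(f,q['region']);l=(c-AX)@np.stack([n,d,ez],1);print(t,q['confidence'],q['extent'],np.percentile(l,[5,50,95],axis=0))
  print([(q['position'],q['confidence']) for q in tip_of(f,t)])
c=cloud(f);P,G=goal(-.283,.131,.032);l=(c-P)@G
k=(abs(l[:,0])<.03)&(abs(l[:,1])<.045)&(l[:,2]<.004)&(l[:,2]>-.05)
for x in l[k][::4]*1000: print(np.round(x).astype(int),end=' ')
"
```

```text
clock: 5.05
position: [0.6607, -0.0594, 0.182]
tool_rot: [-2.889, -0.126, 2.013]
force: [4.1, 1.0, 6.0]
grip_width: 0.0
finger_force: 3.3
screw_head 0.58 [179.0, 179.8, 16.2, 4.5] [[-0.0026 -0.0092  0.0352]
 [ 0.0022  0.0031  0.0481]
 [ 0.0066  0.0113  0.0601]]
[([175.1, 173.0], 0.45)]
collar_centre 0.65 [180.2, 185.8, 16.3, 22.0] [[-0.0205 -0.013   0.0047]
 [-0.0025 -0.0026  0.0217]
 [ 0.0088  0.0092  0.0599]]
collar_centre 0.55 [296.2, 198.9, 36.9, 28.9] [[-0.0451 -0.2805 -0.1049]
 [-0.0162 -0.2502 -0.087 ]
 [ 0.014  -0.2215 -0.0822]]
[([182.4, 183.3], 0.55)]
[ 12   0 -46] [-17  -6 -13] [ 11  -7 -32] [ 18  -2 -26] [ 11  -6 -27] [-11 -10 -14] [ 17  -5 -26] [ 10  -9 -26] [ -5 -11 -18] [-13  -9  -9] [ 13  -8 -24] [  2 -11 -18] [-6 -9 -8] [ 17  -9 -24] [ 10 -10 -20] [  2 -10 -14] [-6 -9 -5] [ 14 -11 -21] [  7 -11 -14] [-1 -7 -1] [ 15 -11 -17] [  7 -11 -10] [  0 -10  -3] [ 15  -9 -10] [ 8 -8 -1] [  0 -12  -1]
```

View pics/p3.png

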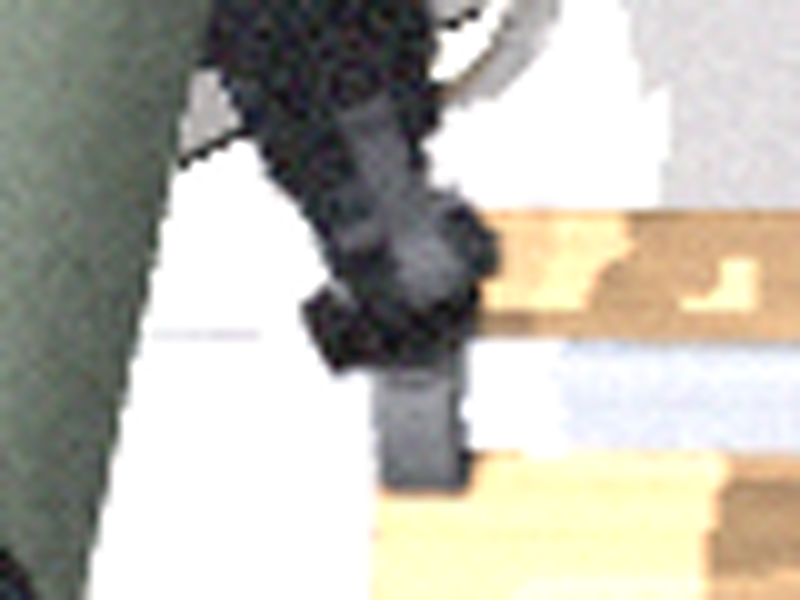

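```bash
python3 -m creep '[[[1,0.0013,-0.0026,0.0001,-4.46,-2.26,0],[1,0.0013,-0.0026,0.0001,-4.46,-2.26,0],[1,0.0013,-0.0026,0.0001,-4.46,-2.26,0],[1,0,0,0,0,0,0]]]' 60; python3 -c "
from h import *
rel(-.283+.2618,.131,.033);s=observe();print(s['force'],s['moment'],s['grip_width'],s['finger_force'])
f=grab_frame('top')
im=cv2.convertScaleAbs(cv2.cvtColor(f['image'],cv2.COLOR_RGB2BGR)[145:205,140:220],alpha=2.2,beta=20)
im=cv2.resize(im,(800,600),interpolation=cv2.INTER_CUBIC)
P,G=goal(-.283+.2618,.131,.047)
for sz in(-1,1):
  q=proj(f,[P+G@(np.array([x,y,sz*13])/1000) for x,y in((-18,-6),(18,-6),(18,6),(-18,6))])
  cv2.polylines(im,[np.int32((q-[140,145]+.5)*10)],True,(0,255,0) if sz<0 else (0,0,255))
cv2.imwrite('pics/p4.png',im)"
```

```text
clock: 5.7
position: [0.6498, -0.06, 0.1839]
tool_rot: [-3.124, -0.008, 2.028]
force: [0.3, -0.3, 1.1]
grip_width: 0.0
finger_force: 0.0
t 5.7 turn first (deg) [ 0.08  0.07 -0.03] shift mm in goal frame [-1.1  2.4  0.7] in cur frame [-1.1  2.4  0.7] pos [ 0.6498 -0.06    0.1839] q [-0.05  0.6   0.08  1.53 -0.05  1.04  0.5 ]
[ 0.25580705 -0.30445176  1.10288942] [-0.03258722 -0.06424312 -0.05068235] 3.5816319073115914e-05 0.0
```

View pics/p4.png

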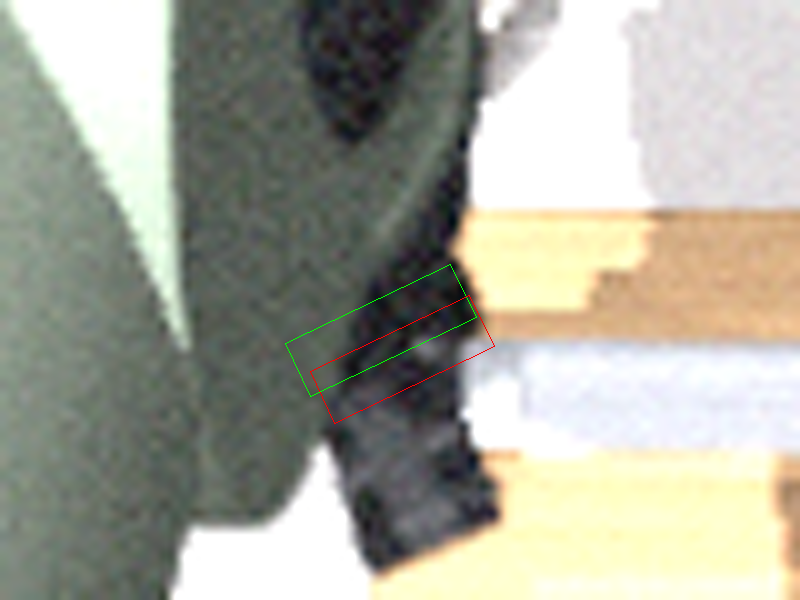

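The gripper's body hides the spot. The fingers read shut with no load, so the grasp missed. I'll back straight out and re-measure.

```bash
python3 -m creep '[[[1,0,0,-0.02,0,0,0],[1,0,0,-0.03,0,0,0],[1,0,0,-0.03,0,0,0],[1,0.03,0,0,0,0,0],[1,0.03,0,0,0,0,0],[1,0.03,0,0,0,0,0],[1,0.03,0,0,0,0,0],[1,0.03,0,0,0,0,0],[-1,0.03,0,0,0,0,0],[-1,0.03,0,0,0,0,0]]]' 60
cat > m.py <<'E'
from h import *
from scipy.optimize import least_squares
np.set_printoptions(precision=4,suppress=True)
def headfit(f):
    q=outline_of(f,'screw_head')
    if not q: print('none');return
    c=cloud(f,cv2.dilate(q[0]['region'].astype(np.uint8),np.ones((3,3)))>0);h=(c-AX)@np.stack([n,d,ez],1)
    rad=np.hypot(h[:,0],h[:,2]);h=h[(rad>.036)&(rad<.066)&(abs(h[:,1])<.025)]
    def box(v):
        a,s=v[0],v[1]; x,y,z=h[:,0]-v[2],h[:,1]-v[3],h[:,2]
        r=-x*np.sin(a)+z*np.cos(a); e=x*np.cos(a)+z*np.sin(a); ps=.6-s
        w=-e*np.sin(ps)+y*np.cos(ps); u=e*np.cos(ps)+y*np.sin(ps)
        b=np.stack([abs(u)-.006,abs(w)-.018,abs(r-.047)-.013],1)
        return np.hstack([np.linalg.norm(np.maximum(b,0),axis=1)+np.minimum(b.max(1),0),v[2:]*.15*np.sqrt(len(h))])
    rr=min((least_squares(box,[a0,s0,0,0],loss='huber',f_scale=.001) for a0 in(-.3,0,.3,.6) for s0 in(0,.2,.5,.9)),key=lambda q:q.cost)
    print(q[0]['confidence'],len(h),'a,s,x0,y0',rr.x,'rms',np.sqrt(np.mean(rr.fun**2)))
E
python3 -c "
from m import *
fs=[grab_frame('top'),grab_frame('scene')]
for f in fs: headfit(f)
rel(0,.13,.032); print(observe()['grip_width'])
a=[cv2.resize(cv2.cvtColor(x['image'],cv2.COLOR_RGB2BGR)[c:c+120,b:b+110],(400,436),interpolation=cv2.INTER_CUBIC) for x,b,c in((fs[0],125,120),(fs[1],150,160))]
cv2.imwrite('pics/p5.png',cv2.convertScaleAbs(np.hstack(a),alpha=1.5,beta=15))"
```

```text
clock: 6.75
position: [0.5603, 0.1301, 0.2647]
tool_rot: [-3.12, -0.01, 2.029]
force: [1.0, 0.7, 0.2]
grip_width: 0.0283
finger_force: 0.0
0.69 155 a,s,x0,y0 [-0.1177  0.1067 -0.0004  0.0002] rms 0.0009632848236307873
none
t 6.95 turn first (deg) [-1.19 -0.54  0.02] shift mm in goal frame [-210.1   -2.3   82.6] in cur frame [-210.8   -0.7   80.6] pos [0.5608 0.1294 0.2648] q [-0.35  0.4   0.04  1.64 -0.02  1.13  0.15]
0.05779292226103746
```

View pics/p5.png

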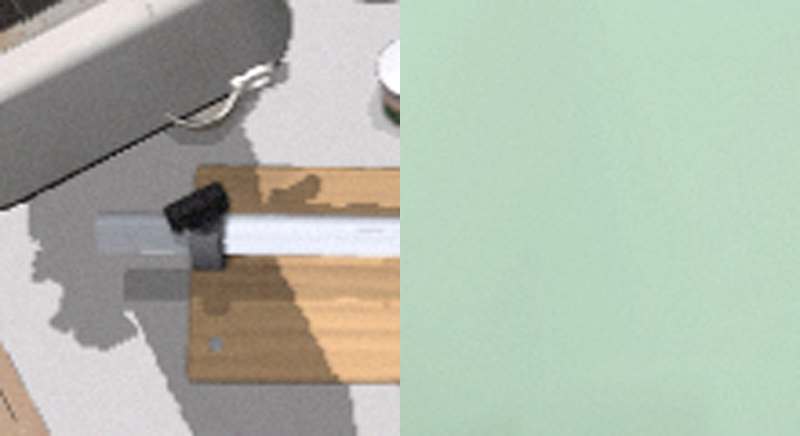

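```bash
python3 -m creep '[[[-1,0,0,0,0,0,0],[-1,0,0,0,0,0,0],[-1,0,0,0,0,0,0]]]' 60; python3 -c "
from m import *
s,p,R=cur();print(s['grip_width'])
for nm in('top','scene'):
  f=grab_frame(nm);l=(cloud(f)-p)@R*1000
  k=(abs(l[:,0])<60)&(abs(l[:,1])<75)&(l[:,2]<25)&(l[:,2]>-140);l=l[k]
  for z in range(-140,25,10):
    q=l[(l[:,2]>=z)&(l[:,2]<z+10)]
    if len(q): print(nm,z,len(q),q.min(0)[:2].round(),q.max(0)[:2].round(), np.histogram(q[:,1],bins=range(-80,81,20))[0])
"
```

```text
clock: 7.25
position: [0.5608, 0.1282, 0.2649]
tool_rot: [-3.122, -0.009, 2.028]
force: [-0.1, 0.1, -0.1]
grip_width: 0.0852
finger_force: 0.0
0.08515671810870384
top -140 185 [-20. -71.] [12. 67.] [57 48 47  6  0  0 18  9]
top -130 163 [-19. -72.] [12. 69.] [61 11 51 17  0  0  8 15]
top -120 137 [-19. -73.] [12. 70.] [53  0 53  2  0  6 11 12]
top -110 202 [-18. -75.] [11. 71.] [34 56 57  0  1 23  8 23]
top -100 211 [-15. -75.] [12. 73.] [64 58  2  0  0  0 50 37]
top -90 71 [-14. -73.] [ 5. 71.] [ 3 36  0  0  0  0 26  6]
top -80 26 [-12. -58.] [-6. 47.] [ 0 17  0  0  0  0  9  0]
top -70 48 [-12. -57.] [-1. 55.] [ 0 24  0  0  0  0 24  0]
top -60 50 [-11. -57.] [ 4. 55.] [ 0 20  0  0  0  0 30  0]
top -50 31 [-11. -53.] [ 8. 46.] [ 0  9  0  0  0  0 22  0]
```

The cloud in the tool frame shows the open fingertips ending about 42 mm behind the reported TCP, not 13 mm. So the fingers closed just above the paddle. I'll quantify this before going back.

```bash
cat >> m.py <<'E'
def tips(f,clear=None):
    s,p,R=cur();c=cloud(f);l=(c-p)@R*1000
    k=(abs(l[:,0])<14)&(abs(l[:,1])<62)&(l[:,2]<20)&(l[:,2]>-85)
    l=l[k]
    for sg in(-1,1):
        q=l[l[:,1]*sg>25]
        if len(q)>5: print('finger',sg,len(q),'zmax',np.sort(q[:,2])[-8:].round(1),'x',np.percentile(q[:,0],[2,98]).round(1),'y',np.percentile(q[:,1],[2,98]).round(1))
E
python3 -c "
from m import *
f=grab_frame('top');tips(f)
s,p,R=cur()
# pixel extent check: project finger tip outline candidates
im=cv2.convertScaleAbs(cv2.cvtColor(f['image'],cv2.COLOR_RGB2BGR),alpha=1.6,beta=15)
X=[p+R@np.array([x,y,z])/1000 for y in(-50,50) for z in(-13,-42) for x in(-11,11)]
q=proj(f,X);print(q.round())
c0=q.mean(0)-[40,30];c0=np.maximum(c0,0).astype(int)
im=cv2.resize(im[c0[1]:c0[1]+60,c0[0]:c0[0]+80],(800,600),interpolation=cv2.INTER_CUBIC)
for i,u in enumerate(q): cv2.circle(im,tuple(np.int32((u-c0+.5)*10)),5,(0,255,0) if (i//2)%2==0 else (0,0,255),-1)
cv2.imwrite('pics/p6.png',im)"
```

```text
finger -1 81 zmax [-49.5 -49.3 -48.6 -48.2 -47.2 -47.2 -45.3 -41.2] x [-12.2  -0.7] y [-57.5 -43. ]
finger 1 97 zmax [-44.3 -44.3 -44.2 -44.2 -43.3 -42.3 -41.6 -41. ] x [-12.3   5.9] y [40.4 54.4]
[[ 82. 243.]
 [ 70. 249.]
 [ 75. 242.]
 [ 63. 248.]
 [ 61. 193.]
 [ 51. 199.]
 [ 54. 190.]
 [ 43. 196.]]
```

View pics/p6.png

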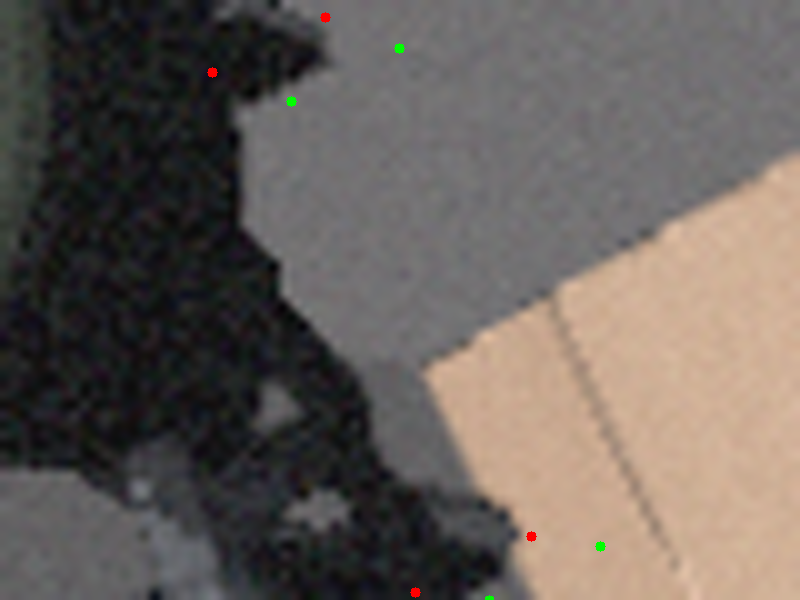

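The red dots (42 mm back) sit on the real fingertips, so the pose is about 30 mm long along z. Next I'll tilt in free air to tell whether the bias is along the tool or vertical.

```bash
python3 -m creep '[[[-1,0,0,0,-7.58,-3.84,0],[-1,0,0,0,-7.58,-3.84,0],[-1,0,0,0,-7.58,-3.84,0],[-1,0,0,0,-7.58,-3.84,0],[-1,0,0,0,0,0,0]]]' ; python3 -c "
from m import *
for nm in('top','scene'):
  f=grab_frame(nm);print(nm);tips(f)
s,p,R=cur();print('world up in tool',R.T@ez*30)
rel(-.118,.107,.09)
"
```

```text
clock: 7.9
position: [0.561, 0.1244, 0.2647]
tool_rot: [2.677, 0.237, 1.967]
force: [0.3, -0.2, 0.4]
grip_width: 0.0854
finger_force: 0.0
top
finger -1 147 zmax [-45.2 -44.8 -44.7 -43.4 -43.4 -43.  -42.3 -40.5] x [-12.6   9.2] y [-58.7 -43.9]
finger 1 131 zmax [-48.4 -48.1 -48.  -47.7 -45.8 -45.7 -45.1 -42.4] x [-12.3  -0.2] y [41.1 55.7]
scene
world up in tool [ -6.9906  12.995  -26.1201]
t 8.0 turn first (deg) [31.74 17.45 -1.67] shift mm in goal frame [-211.2    4.5   13.8] in cur frame [-197.4  -14.9   75.2] pos [0.5628 0.125  0.2655] q [-0.62  0.15  0.16  2.12  0.49  0.46 -0.41]
```

```bash
python3 -m creep '[[[-1,0,0,0,7.4,4.1,-0.4],[-1,0,0,0,7.4,4.1,-0.4],[-1,0,0,0,7.4,4.1,-0.4],[-1,0,0,0,7.4,4.1,-0.4],[-1,-0.03,0.001,0,2.1,1.0,0],[-1,-0.03,0.001,0,0,0,0],[-1,-0.03,0.001,0,0,0,0],[-1,-0.03,0.001,0,0,0,0],[-1,-0.03,0,0,0,0,0],[-1,-0.03,0,0,0,0,0]]]' ; python3 -c "
from m import *
rel(-.118,.107,.08)"
```

```text
clock: 9.0
position: [0.6503, -0.0378, 0.2608]
tool_rot: [-3.077, -0.03, 2.043]
force: [-0.4, 0.4, 0.4]
grip_width: 0.0854
finger_force: 0.0
t 9.0 turn first (deg) [ 2.3   1.46 -0.52] shift mm in goal frame [-26.4   2.4  29.6] in cur frame [-25.6   1.4  30.4] pos [ 0.6503 -0.0378  0.2608] q [-0.1   0.56  0.11  1.39 -0.06  1.26  0.49]
```

```bash
python3 -m creep '[[[-1,-0.014,0.001,0,2.3,1.46,-0.5],[-1,-0.0125,0.0015,0,0,0,0],[-1,0,0,0.015,0,0,0],[-1,0,0,0.015,0,0,0],[-1,0,0,0,0,0,0],[-1,0,0,0,0,0,0]]]' ; python3 -c "
from m import *
rel(-.118,.107,.0025)
f=grab_frame('top');tips(f);headfit(f)"
```

```text
clock: 9.6
position: [0.6602, -0.0595, 0.2302]
tool_rot: [-3.037, -0.052, 2.048]
force: [0.2, 0.5, 0.7]
grip_width: 0.0855
finger_force: 0.0
t 9.6 turn first (deg) [-0.04  0.22 -0.13] shift mm in goal frame [-1.   0.5 78. ] in cur frame [-0.7  0.6 78. ] pos [ 0.6602 -0.0595  0.2302] q [-0.06  0.64  0.1   1.34 -0.06  1.28  0.53]
none
```

Descend and close gently in steps.

```bash
python3 -m creep '[[[-1,0,0,0.02,0,0.2,-0.1],[-1,0,0,0.02,0,0,0],[-1,-0.001,0.0005,0.02,0,0,0],[-1,0,0,0.018,0,0,0],[-1,0,0,0,0,0,0]]]' 40; python3 -m creep '[[[0.4,0,0,0,0,0,0],[0.4,0,0,0,0,0,0],[1,0,0,0,0,0,0],[1,0,0,0,0,0,0],[1,0,0,0,0,0,0],[1,0,0,0,0,0,0],[1,0,0,0,0,0,0]]]' 40; python3 -c "
from m import *
rel(-.118,.107,.0025)"
```

```text
clock: 10.2
position: [0.6507, -0.0604, 0.1509]
tool_rot: [-3.034, -0.055, 2.049]
force: [-0.8, 0.5, -0.9]
grip_width: 0.0852
finger_force: 0.0
clock: 10.9
position: [0.6521, -0.0603, 0.1528]
tool_rot: [-3.037, -0.054, 2.049]
force: [2.9, 3.2, 5.8]
grip_width: 0.0129
finger_force: 39.0
t 10.9 turn first (deg) [-0.03  0.12 -0.07] shift mm in goal frame [0.3 0.  0.1] in cur frame [0.3 0.  0.1] pos [ 0.6521 -0.0603  0.1528] q [-0.05  0.69  0.09  1.44 -0.06  1.13  0.53]
```

```bash
python3 -m creep '[[[1,0.0001,-0.0002,0,-4.4,-2.37,0],[1,0.0001,-0.0002,0,-4.4,-2.37,0],[1,0.0001,-0.0002,0,-4.4,-2.37,0],[1,0.0001,-0.0002,0,-4.4,-2.37,0],[1,0,0,0,0,0,0]]]' 60; python3 -c "
from m import *
rel(-.118+.349,.107,.0025)
s=observe();print(s['force'],s['moment'])"
```

```text
clock: 11.4
position: [0.6504, -0.0602, 0.1527]
tool_rot: [2.935, 0.113, 2.04]
force: [12.5, 2.6, -12.7]
grip_width: 0.0119
finger_force: 64.0
t 11.4 turn first (deg) [ 0.12  0.24 -0.01] shift mm in goal frame [-0.1  0.7  0.2] in cur frame [-0.1  0.7  0.2] pos [ 0.6504 -0.0602  0.1527] q [-0.06  0.51  0.08  1.81 -0.06  0.59  0.53]
[ 12.5217   2.5984 -12.7103] [ 0.4152 -1.9431  0.0265]
```

```bash
python3 -m creep '[[[1,0.0001,-0.0001,0,-4.4,-2.37,0],[1,0.0001,-0.0001,0,-4.4,-2.37,0],[1,0.0001,-0.0001,0,-4.4,-2.37,0],[1,0,0,0,0,0,0]]]'; python3 -c "
from m import *
rel(-.118+.611,.107,.0025)
s=observe();print(s['force'],s['moment'])"
```

```text
clock: 11.8
position: [0.6496, -0.0601, 0.1524]
tool_rot: [2.702, 0.228, 2.002]
force: [7.6, -2.8, 7.7]
grip_width: 0.0116
finger_force: 63.8
t 11.8 turn first (deg) [-0.16  0.1   0.06] shift mm in goal frame [-0.3  0.8  0.4] in cur frame [-0.3  0.8  0.4] pos [ 0.6496 -0.0601  0.1524] q [-0.03  0.44  0.03  2.05 -0.03  0.16  0.5 ]
[ 7.6279 -2.789   7.6813] [-0.6674 -1.8811 -0.3065]
```

```bash
python3 -m creep '[[[1,0,0,0,-2.64,-1.42,0],[1,0,0,0,-2.64,-1.42,0],[1,0,0,0,0,0,0]]]'; python3 -c "
from m import *
rel(-.118+.611+.105,.107,.0025)
s=observe();print(s['force'],s['moment'])"
```

```text
clock: 12.1
position: [0.6477, -0.062, 0.1497]
tool_rot: [2.701, 0.239, 2.0]
force: [15.9, 15.5, 23.1]
grip_width: 0.0119
finger_force: 83.2
t 12.1 turn first (deg) [-5.39 -2.14  0.28] shift mm in goal frame [ 0.1  4.1 -0.6] in cur frame [ 0.2  4.1 -1. ] pos [ 0.6477 -0.062   0.1497] q [ 0.07  0.44 -0.1   2.06  0.41  0.16  0.09]
[15.8862 15.459  23.1416] [ 2.6934 -6.1963  1.6336]
```

```bash
python3 -m creep '[[[1,0,0.002,-0.001,0,0,0],[-1,0,0.002,0,0,0,0],[-1,0,0,0,0,0,0],[-1,0,0,0,0,0,0],[-1,0,0,0,0,0,0],[-1,0,0,-0.03,0,0,0],[-1,0,0,-0.03,0,0,0],[-1,0,0,-0.03,0,0,0],[-1,0,0,-0.01,0,0,0],[-1,0,0,0,0,0,0]]]'; python3 -c "
from m import *
rel(.69,.107,.1)
f=grab_frame('top');headfit(f);g=grab_frame('scene');headfit(g)
"
```

```text
clock: 13.1
position: [0.5985, -0.0616, 0.237]
tool_rot: [2.709, 0.236, 1.996]
force: [-0.1, -0.1, -1.2]
grip_width: 0.0854
finger_force: 0.0
t 13.1 turn first (deg) [-10.55  -4.67   0.07] shift mm in goal frame [  8.7 -11.5   0.8] in cur frame [  8.5 -11.1   3.6] pos [ 0.5985 -0.0616  0.237 ] q [ 0.21  0.24 -0.26  2.07  0.28  0.36  0.21]
0.48 156 a,s,x0,y0 [ 0.6246  0.0966  0.0009 -0.0003] rms 0.0010728347843155387
0.56 145 a,s,x0,y0 [0.5978 0.0847 0.0013 0.    ] rms 0.0007721049198713152
```

```bash
python3 -m creep '[[[-1,0.004,-0.005,0,-2.7,-1.2,0],[-1,0.004,-0.006,0,-2.7,-1.2,0],[-1,0,0,0,-2.7,-1.2,0],[-1,0,0,0,-2.7,-1.2,0],[-1,0,0,0,0,0,0]]]'; python3 -c "
from m import *
rel(.69,.09,.1)"
```

```text
clock: 13.8
position: [0.583, -0.0635, 0.2233]
tool_rot: [2.599, 0.287, 1.971]
force: [-0.3, -0.6, 0.2]
grip_width: 0.0851
finger_force: 0.0
t 13.8 turn first (deg) [-4.62 -1.51 -0.75] shift mm in goal frame [0.6 7.6 0.1] in cur frame [ 0.7  7.6 -0.5] pos [ 0.583  -0.0635  0.2233] q [ 0.35  0.23 -0.41  2.22  0.9   0.16 -0.4 ]
```

```bash
python3 -m creep '[[[-1,0,0.003,0,-1.5,-0.5,-0.2],[-1,0,0.003,0,-1.5,-0.5,-0.2],[-1,0,0.002,0,-1.5,-0.5,-0.2],[-1,0,0,0,0,0,0],[-1,0,0,0,0,0,0]]]'; python3 -c "
from m import *
rel(.69,.09,.1)"
```

```text
clock: 14.3
position: [0.5872, -0.062, 0.2265]
tool_rot: [2.541, 0.309, 1.964]
force: [-0.5, -0.4, -0.6]
grip_width: 0.0855
finger_force: 0.0
t 14.3 turn first (deg) [-1.42 -0.24 -0.35] shift mm in goal frame [ 1.8  2.3 -0.2] in cur frame [ 1.8  2.3 -0.2] pos [ 0.5872 -0.062   0.2265] q [ 0.52  0.25 -0.61  2.25  1.51  0.17 -0.98]
```

```bash
python3 -m creep '[[[-1,0.001,0.001,0,-1.2,-0.2,-0.3],[-1,0.001,0.001,0.01,0,0,0],[-1,0,0,0.015,0,0,0],[-1,0,0,0.015,0,0,0],[-1,0,0,0,0,0,0]]]'; python3 -c "
from m import *
rel(.69,.09,.0025)"
```

```text
clock: 14.8
position: [0.6134, -0.0593, 0.1948]
tool_rot: [2.523, 0.314, 1.967]
force: [0.6, 0.2, -0.1]
grip_width: 0.0854
finger_force: 0.0
t 14.8 turn first (deg) [-0.29 -0.1  -0.04] shift mm in goal frame [-0.8  0.9 56.3] in cur frame [-0.9  1.2 56.3] pos [ 0.6134 -0.0593  0.1948] q [ 0.6   0.38 -0.74  2.23  1.9   0.28 -1.32]
```

```bash
python3 -m creep '[[[-1,-0.001,0.001,0.015,-0.2,0,0],[-1,0,0,0.015,0,0,0],[-1,0,0,0.015,0,0,0],[-1,0,0,0.011,0,0,0],[-1,0,0,0,0,0,0],[-1,0,0,0,0,0,0]]]'; python3 -c "
from m import *
rel(.69,.09,.0025)
f=grab_frame('top');tips(f);headfit(f);g=grab_frame('scene');headfit(g)"
```

```text
clock: 15.4
position: [0.6498, -0.0599, 0.1544]
tool_rot: [2.517, 0.316, 1.968]
force: [-0.3, -0.5, 0.1]
grip_width: 0.0851
finger_force: 0.0
t 15.4 turn first (deg) [ 0.05 -0.01  0.04] shift mm in goal frame [ 0.5 -1.1  2. ] in cur frame [ 0.5 -1.1  2. ] pos [ 0.6498 -0.0599  0.1544] q [ 0.61  0.54 -0.78  2.18  2.04  0.39 -1.4 ]
finger -1 83 zmax [-46.2 -45.5 -45.5 -44.7 -44.4 -43.7 -43.  -41.5] x [-9.8  9.5] y [-56.3 -42.9]
finger 1 76 zmax [-50.8 -48.7 -48.6 -48.3 -48.1 -47.9 -45.6 -43.9] x [-12.2   1.5] y [41.9 55.4]
0.49 132 a,s,x0,y0 [ 0.6205  0.1219  0.0007 -0.0001] rms 0.0008734411140385869
none
```

```bash
python3 -m creep '[[[0.4,0.0005,-0.001,0.001,0,0,0],[0.4,0,0,0,0,0,0],[1,0,0,0,0,0,0],[1,0,0,0,0,0,0],[1,0,0,0,0,0,0],[1,0,0,0,0,0,0],[1,0,0,0,0,0,0]]]' 50; python3 -c "
from m import *
rel(.69,.09,.0025);print(observe()['moment'])
f=grab_frame('top');headfit(f);g=grab_frame('scene');headfit(g)
l=(cloud(f)-AX)@np.stack([n,d,ez],1)
for lo,hi in((-.085,-.035),(.016,.055)):
  for F in(f,g):
    l=(cloud(F)-AX)@np.stack([n,d,ez],1);k=(l[:,1]>lo)&(l[:,1]<hi)&(abs(l[:,2])<.02)&(abs(l[:,0])<.02)
    w=l[:,0]*np.cos(.66)+l[:,2]*np.sin(.66);u=-l[:,0]*np.sin(.66)+l[:,2]*np.cos(.66); p=l[k&(abs(w)<.0065)&(abs(u-.008)<.004)]
    if len(p)>20: 
      q=np.polyfit(p[:,0],p[:,2],1);v=np.linalg.svd(p-p.mean(0))[2][2];v*=np.sign(v[2]);print('flat',np.arctan2(-v[0],v[2]),np.arctan(q[0]),len(p))
"
```

```text
clock: 16.3
position: [0.6504, -0.0593, 0.1535]
tool_rot: [2.515, 0.316, 1.968]
force: [-2.4, 2.4, 7.5]
grip_width: 0.0124
finger_force: 48.8
t 16.3 turn first (deg) [ 0.18 -0.01  0.06] shift mm in goal frame [-0.1 -1.3  0.9] in cur frame [-0.1 -1.3  0.9] pos [ 0.6504 -0.0593  0.1535] q [ 0.61  0.54 -0.78  2.18  2.05  0.4  -1.4 ]
[0.4977 0.0824 0.3601]
0.6 75 a,s,x0,y0 [ 0.6931  0.1603  0.0005 -0.0002] rms 0.001214832346553457
none
flat 0.5976744717776288 0.5353769333587843 126
flat 0.7101145375129387 0.5965047730754841 113
flat 0.6290757875871212 0.4702504582510941 73
flat 0.6498108155976461 0.5709085858451673 139
```

```bash
python3 -c "
from m import *
for nm in('top','scene'):
  L=[]
  for i in range(5):
    L.append((cloud(grab_frame(nm))-AX)@np.stack([n,d,ez],1))
  l=np.vstack(L);k=(abs(l[:,0])<.016)&(abs(l[:,2])<.018)&(((l[:,1]>.014)&(l[:,1]<.058))|((l[:,1]<-.02)&(l[:,1]>-.09)))&(l[:,2]>-.001)
  p=l[k]
  def res(v):
    x=p[:,0]-v[0]-v[3]*p[:,1];z=p[:,2]-v[1]-v[4]*p[:,1];a=v[2]
    return np.maximum(np.hypot(x,z)-.012,(-x*np.sin(a)+z*np.cos(a))-.008)
  for kw in (dict(loss='huber',f_scale=.0007),dict(loss='cauchy',f_scale=.0007),{}):
    r=least_squares(res,[0,0,.6,0,0],**kw);C=np.linalg.inv(r.jac.T@r.jac)*np.mean(r.fun**2)
    print(nm,len(p),r.x,'se',np.sqrt(C[2,2]))
  # outermost bands
  x=p[:,0]-r.x[0]-r.x[3]*p[:,1];z=p[:,2]-r.x[1]-r.x[4]*p[:,1]
  for b in np.arange(-.014,.013,.002):
    m=(x>=b)&(x<b+.002)
    if m.sum()>8: print((b+.001)*1000,np.median(z[m])*1000,m.sum())
"
```

```text
top 2689 [-0.0002 -0.0002  0.6838  0.0058  0.0002] se 0.008874175058307865
top 2689 [-0.0002 -0.0002  0.6803  0.0051 -0.0002] se 0.012763878361807266
top 2689 [-0.0002 -0.0002  0.683   0.0065  0.0006] se 0.005943653410026505
-13.000000000000002 1.3256813628495345 18
-11.0 2.401658562951964 162
-9.000000000000002 3.1335591973640855 178
-7.0 5.199945708819029 236
-5.0 6.463800803123048 284
-3.0 7.792298509847902 284
-1.0 9.381692639363225 278
1.0 10.85507464037656 278
3.0 11.497436776510611 257
5.000000000000002 10.869815736694024 235
7.0 9.566191447606096 189
8.999999999999998 7.738599031535027 170
11.0 5.526782171379139 120
scene 2700 [ 0.0006  0.0003  0.6702  0.0023 -0.0003] se 0.00795629752509744
scene 2700 [ 0.0006  0.0003  0.6709  0.0025 -0.0001] se 0.011051233444791036
scene 2700 [ 0.0006  0.0003  0.6706  0.0024 -0.0003] se 0.005358580659741223
-13.000000000000002 1.4186091197383164 52
-11.0 1.6513386947453084 164
-9.000000000000002 3.254653692108051 210
-7.0 4.592188970567922 251
-5.0 6.504967565219838 311
-3.0 7.799935841395951 324
-1.0 9.381825443592863 337
1.0 10.773612166401012 348
3.0 11.442520421669395 239
5.000000000000002 10.864347295039156 215
7.0 9.648470957642706 150
8.999999999999998 7.929095354092964 88
11.0 5.501627733048364 11
```

```bash
python3 -m creep '[[[1,0,0,0,0,0,8],[1,0,0,0,0,0,8],[1,0,0,0,0,0,8],[1,0,0,0,0,0,8],[1,0,0,0,0,0,0]]]'; python3 -c "
from m import *
rel(.68,.12+.5585,.0025);s=observe();print(s['force'],s['moment'],cur()[2].T@s['moment'])"
```

```text
clock: 17.5
position: [0.6506, -0.0592, 0.1537]
tool_rot: [2.449, -0.036, 1.52]
force: [-2.9, 3.1, 8.8]
grip_width: 0.0126
finger_force: 49.3
t 17.5 turn first (deg) [ 0.74 -0.18  1.45] shift mm in goal frame [-0.9 -1.3  0.9] in cur frame [-0.8 -1.3  0.9] pos [ 0.6506 -0.0592  0.1537] q [ 0.72  0.6  -0.94  2.18  1.96  0.48 -1.84]
[-2.9104  3.128   8.7666] [ 0.5387 -0.2971  0.4341] [-0.2537  0.7088  0.0116]
```

```bash
python3 -m creep '[[[1,0,0,0,0,0,8],[1,0,0,0,0,0,8],[1,0,0,0,0,0,8],[1,0,0,0,0,0,0]]]'; python3 -c "
from m import *
rel(.68,1.2,.0025);s=observe();print(s['force'],s['moment'],cur()[2].T@s['moment'])"
```

```text
clock: 17.9
position: [0.6507, -0.0593, 0.1538]
tool_rot: [2.505, -0.296, 1.186]
force: [-3.1, 1.5, 10.1]
grip_width: 0.0125
finger_force: 49.5
t 17.9 turn first (deg) [ 0.6  -0.49  7.32] shift mm in goal frame [-1.4 -0.8  0.9] in cur frame [-1.3 -1.   0.9] pos [ 0.6507 -0.0593  0.1538] q [ 0.79  0.65 -1.05  2.18  1.92  0.56 -2.18]
[-3.1408  1.5149 10.1091] [ 0.4443 -0.5312  0.327 ] [-0.2161  0.7339  0.0351]
```

```bash
python3 -m creep '[[[1,0,0,0,0,0,3.5],[1,0,0,0,0,0,3.5],[1,0,0,0,0,0,2],[1,0,0,0,0,0,0]]]'; python3 -c "
from m import *
rel(.68,1.2,.0025);s=observe();print(s['force'],s['moment'],cur()[2].T@s['moment'])"
```

```text
clock: 18.3
position: [0.6507, -0.0594, 0.1539]
tool_rot: [2.549, -0.384, 1.054]
force: [-1.6, 2.7, 8.9]
grip_width: 0.0125
finger_force: 49.2
t 18.3 turn first (deg) [ 0.57 -0.53 -1.43] shift mm in goal frame [-1.4 -0.9  1. ] in cur frame [-1.4 -0.9  0.9] pos [ 0.6507 -0.0594  0.1539] q [ 0.81  0.67 -1.09  2.18  1.91  0.58 -2.31]
[-1.597   2.6784  8.8618] [ 0.3589 -0.4795  0.3205] [-0.1019  0.6715 -0.0145]
```

```bash
for i in 1 ; do python3 -m creep '[[[1,0,0,0,0,0,2.5],[1,0,0,0,0,0,2.5],[1,0,0,0,0,0,0]]]' 80; done; python3 -c "
from m import *
rel(.68,1.2,.0025);s=observe();print(s['force'],s['moment'],cur()[2].T@s['moment'])
f=grab_frame('top');headfit(f)"
```

```text
clock: 18.6
position: [0.6506, -0.0594, 0.1539]
tool_rot: [2.58, -0.431, 0.975]
force: [-3.3, 2.1, 11.0]
grip_width: 0.0108
finger_force: 97.3
t 18.6 turn first (deg) [ 0.56 -0.54 -6.36] shift mm in goal frame [-1.3 -0.9  1. ] in cur frame [-1.4 -0.7  1. ] pos [ 0.6506 -0.0594  0.1539] q [ 0.83  0.69 -1.11  2.17  1.9   0.6  -2.38]
[-3.3439  2.1054 10.975 ] [-0.5609 -0.2121  0.9435] [-0.0508  0.2731 -1.0829]
0.37 53 a,s,x0,y0 [ 0.6002  0.8154 -0.0003 -0.0036] rms 0.0013378120949289094
```

Reaction of −1.1 N m about the screw's axis, so it's on the stop. Release and check.

```bash
python3 -m creep '[[[-1,0,0,0,0,0,0],[-1,0,0,0,0,0,0],[-1,0,0,0,0,0,0],[-1,0,0,0,0,0,0],[-1,0,0,0,0,0,0],[-1,0,0,-0.02,0,0,0],[-1,0,0,-0.03,0,0,0],[-1,0,0,-0.03,0,0,0],[-1,0,0,-0.03,0,0,0],[-1,0,0,-0.03,0,0,0]]]'; python3 -c "
from m import *
rel(.68,1.2,.1)
f=grab_frame('top');headfit(f);g=grab_frame('scene');headfit(g)
im=cv2.convertScaleAbs(cv2.cvtColor(f['image'],cv2.COLOR_RGB2BGR)[110:230,120:280],alpha=1.6,beta=15)
cv2.imwrite('pics/p7.png',cv2.resize(im,(800,600),interpolation=cv2.INTER_CUBIC))"
```

```text
clock: 19.7
position: [0.5609, -0.0589, 0.2602]
tool_rot: [2.582, -0.43, 0.974]
force: [-1.4, -0.0, 0.5]
grip_width: 0.0859
finger_force: 0.0
t 19.7 turn first (deg) [ 0.5  -0.45 -6.37] shift mm in goal frame [ 0.7  1.2 42.7] in cur frame [ 0.5  0.8 42.7] pos [ 0.5609 -0.0589  0.2602] q [ 1.08  0.26 -1.22  2.27  1.34  0.28 -1.99]
0.62 184 a,s,x0,y0 [ 0.701   1.1995  0.     -0.0004] rms 0.0009651510175700942
0.59 143 a,s,x0,y0 [0.711  1.212  0.0009 0.0006] rms 0.0010777634712725722
```

View pics/p7.png

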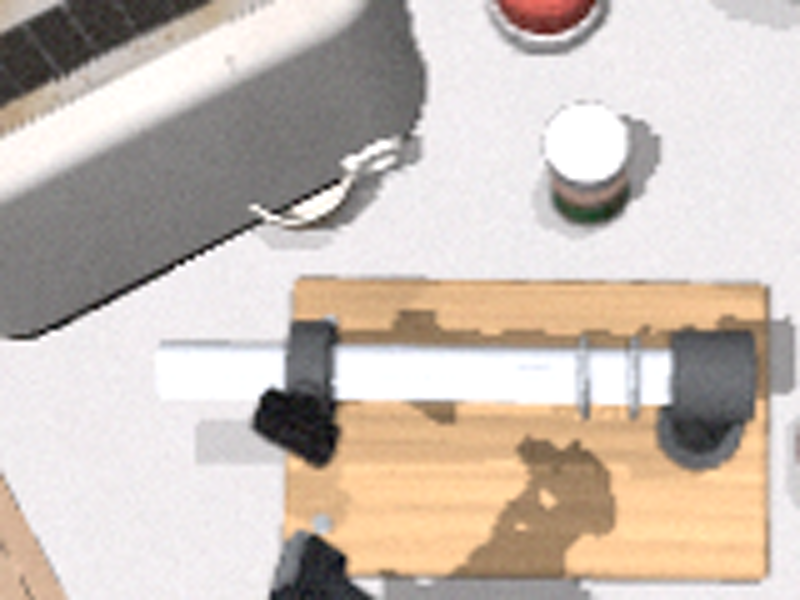

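The paddle now stands on the robot's side at (295,427), swung past the bar line. The fit gives collar ≈0.70 against flat ≈0.68, and screw ≈1.20, which is the stop. The fingers are clear, and the cup, jar and rail haven't moved.

```bash
python3 -c "
from workcell import *
print(job_done())"
```

```text
the job is handed in; nothing more can be done
None
```

The job is handed in: the collar was swung to about 0.70 rad against the flat's measured 0.68 rad, then the thumbscrew was turned clockwise onto its stop (about 1.20 rad). The gripper was released clear after about 20 s; an earlier missed grasp had only nudged the collar and turned the loose screw back slightly.

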